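# Discard spoiled culture vials through the lidded hopper

### The job

Push the green tray along its rails until it is fully home against the stop under the hopper's spout, then use the scoop to tip all three spoiled culture vials through the hopper into the tray. Lay the empty scoop back down flat on the bench, break the folding lid stay by pressing its red knee knob down, and lower the hopper lid fully shut without letting it slam. Leave the other things on the bench undisturbed.

Things in the scene. Friction and masses are not known exactly. Their poses are not given: they have to be found in the camera images.
- hopper_mouth (a point): Middle of the hopper's open mouth, level with its rim, 155 mm above the bench. Axes as the station's: x towards the lid hinge, y along the rails towards the housing's closed end (robot's left), z up. The mouth is 130 mm (x) by 124 mm (y) inside, narrowing to a 104 x 84 mm spout 85 mm above the bench, over the tray when that is home.
- carriage (a joint): Travel of the tray's carriage on the rails, in m: 0 = home against the rubber buffer, growing as the tray is drawn out towards the station's -y (to the robot's right), at most 0.150. Friction about 2.5 N; it stays where it is left. It starts drawn out.
- tray_end (a point): Middle of the outer face of the green tray's upright end wall at its open (-y) end, 50 mm above the bench: the place to push, towards the station's +y. The tray (229 x 161 mm, 59 mm high, long side along the rails, tissue lined) is fastened on the carriage; its rim is 79 mm above the bench. Home, this wall is 87 mm clear of the housing.
- tray_in (a point): Middle of the lined floor of the green tray, 28 mm above the bench; its x lies along the rails towards the closed end, z up. Inside, the tray is 200 mm (x) by 132 mm (y) and 51 mm deep.
- lid_hinge (a point): Middle of the lid's hinge line, 160 mm above the bench, along the station's y at x = +72 mm from the mouth's centre.
- lid (a joint): Angle of the hopper lid in rad: 0 = held open, about 5 degrees past upright at the hopper's far side; grows to 1.66 = fully shut (level). The hinge is stiff (0.13 N m), so the unlocked lid stays where it is left and needs only 1 to 3 N at its edge. While the stay is locked the lid cannot be moved.
- lid_edge (a point): Middle of the lid's free edge. The lid is a white 3 mm aluminium plate, 152 mm from hinge line to edge and 132 mm wide along y, with a lip folded 9 mm inwards at the edge; open, the edge is about 312 mm above the bench and its outer face looks away from the robot.
- stay_knob (a point): Middle of the red knob (18 mm diameter, 40 mm long, lying along the station's y) on the knee of the folding lid stay, two 66 mm steel links on the hopper's -y side; 106 mm from the mouth's centre along y, about 191 mm above the bench with the lid open. Pressed down (5 to 10 N) by over 10 mm, the stay passes dead centre and folds downwards, and the lid follows. It circles about stay_pivot.
- stay_pivot (a point): Point on the axis (along the station's y) of the lower stay link's pivot on the hopper, level along y with the knob's middle, 150 mm above the bench. The knob's axis stays 66 mm from this axis; pressed down, the knob first also moves some 15 mm away from the robot.
- stay_knee (a joint): Bend of the stay's knee in rad: 0 = locked, on its stop, 0.14 beyond straight; over 0.14 it has passed dead centre and is broken; about 2.7 when the lid is shut.
- scoop_grip (a point): Middle of the scoop's black handle, 40 mm above the bench: a straight bar 18 mm wide, 24 mm high, 92 mm long along the scoop's y; take it across its width. -y points from handle to the pan's open front, z up. The aluminium scoop weighs 0.2 kg; its pan is 96 mm wide, 110 mm long, walls 30 mm high at the sides, 44 mm at the back (53 mm from this point), none at the front.
- scoop_lip (a point): Middle of the front edge of the scoop's floor (163 mm from the middle of the handle along -y and 38.5 mm below it).
- vial_1_centre (a point): Centre of a capped glass culture vial (black cap), 23 mm diameter, 62 mm long, 20 g; it starts lying in the scoop, lengthwise. Its own z is its long axis. Vials slide out when the scoop is tipped by 40 to 55 degrees.
- vial_2_centre (a point): Centre of the second vial (beige cap), same size, also lying in the scoop.
- vial_3_centre (a point): Centre of the third vial (red cap), same size, also lying in the scoop.
- scoop: The scoop; origin on the underside of its pan, 98 mm from the middle of the handle along -y, 0 mm above the bench when it lies flat.
- station: The discard station, fixed on the bench: grey base plate 200 x 425 x 8 mm with two rails, white housing, aluminium hopper. Origin on the bench below the mouth's centre; x points away from the robot, y to its left, turned by up to 0.2 rad. The housing spans x -97 to 97 mm, y -65 to 89 mm, up to z 89 mm; the base plate y -330 to 95 mm.
- yellow_tub: Bystander: round yellow tub, 66 mm diameter, 41 mm high; origin under its base.
- petri_dish: Bystander: lidded petri dish, 61 mm diameter, 15 mm high; origin under its base.
- forceps: Bystander: steel forceps, 161 mm long, lying flat; origin at its middle.
- loupe: Bystander: small hand loupe, dark brown and white, 31 x 68 x 16 mm, lying flat; origin under its middle.
Not all that is in view belongs to the job. Leave any orange look-alike of the part that bears vial_1_centre alone.

How it is judged:
By the outcome, as a careful person would: the job done as asked, in the order asked, and still so for the second after the job is handed in, with the robot touching nothing.
It also fails if it takes over 72 s, if anything falls off the work surface, if the arm or the gripper's body presses on something with over 40 N, if the wrist force passes 120 N, or if a joint passes its speed limit or range.

### The arm

A 6-joint arm with a two-finger parallel gripper is mounted at the origin on a cart in front of the work surface, level with it; the furniture and walls round the work are solid. World frame = base frame: x ahead of the robot, y to its left, z up, the work surface at z = 0. Lengths are in mm, angles in rad, forces in N, time in s.
With the tool pointing down it reaches from about 350 to 775 mm from the base axis. Payload 7.3 kg.
Tool frame: the origin (TCP) lies on the centre line of the jaws, within the pads' length; the fingertips stand finger_overhang ahead of it and the grasp point (between the pads) lies 8 mm behind it (finger_overhang is the distance from the TCP to the fingertips, in mm); z points along the fingers, y is the line along which they close (so a half turn about z gives the same grasp; the last joint's range is limited). The gripper opens to 92 mm and grips with 3 to 60 N. Pads are 19 mm wide; open, the fingers measure 130 mm over their backs; the gripper's body (75 mm by 190 mm) begins 47 mm behind the grasp point.
Start: joints at [0.984, 0.342, 1.524, -0, 1.275, -0.146], TCP at [223.986, 474.841, 237.741] pointing down, gripper open.
Joint ranges: [-2.53, 2.53], [-0.77, 2.02], [0.04, 2.7], [-1, 4.14], [0.28, 2.66], [-3.11, 3.11]. Speed limits (rad/s): [2.57, 2.57, 3.14, 3.14, 3.14, 3.14].

### API

Orientations are given as [roll, pitch, yaw] about the fixed x, y, z axes, in that order (R = Rz(yaw) Ry(pitch) Rx(roll)).
In Python, from plant import get_obs, capture, close_job, finger_overhang gives the robot as it stands.
- The arm moves only by the shell command python3 -m inch 'ROWS'. ROWS is JSON, one flat list of numbers, 7 for each row, row after row: the turn, a rotation vector about the tool's x, y, z scaled (see below), then the shift along the tool's x, y, z scaled (see below), then the closure, from -1 (fully open) to 1 (shut). In form: [ax, ay, az, tx, ty, tz, gripper, ax, ay, az, tx, ty, tz, gripper, ...]. A call has 1 to 10 rows; each row shifts and turns the commanded pose from where the row before left it, along the tool's axes as they then stand; what a row does not reach is not made up. The controller multiplies each number of a shift by 0.8 m and each number of a turn by 1.5 rad. A row lasts 1/12 s, in which the tool goes at most 41.7 mm and 7.16 degrees, less where a joint would pass 70% of its speed; a pose out of reach is approached as far as the arm can. A call with a number of a shift or a turn outside -1 to 1 is refused whole. A call with a gripper value outside its range is refused whole. The fingers move at their own pace and stop on an object; the grip force is fixed at half the most. Time passes only in rows, so rows that do not move let the fingers close. It gives the time, the measured TCP pose, the force, the opening and the grip force at its end, in the units of the state.
- get_obs(): the state, without advancing time (a new reading comes with each control period).
- capture(name): name is "side" or "top"; returns a dict with "image" (420x560x3 uint8, red, green, blue), "mtx" (3x3 intrinsics, pixels), "distortion" ([k1, k2, p1, p2, k3] as OpenCV has them; the pictures are not rectified), "pose" (4x4, takes a point from camera to world coordinates). Camera axes: x right, y up, looking along -z (the intrinsics and any distortion apply to the point x, -y, -z); pixel columns grow to the right and rows downward; lengths in mm; the calibration is good to about 2 mm. A picture is of the moment at which its call begins. There is no depth.
- close_job(): hands the job in; it is judged then, once.
The state is a dict: "time": time; "joint_positions": joint angles; "dq": joint speeds; "tau": joint torques, N m; "tool_pos": TCP position; "tcp_rot": TCP orientation; "contact_force": force on the tool from outside, world axes, zero at the start; "moment": the same for the moment, N m; "grip_width": finger opening in mm; "finger_force": force on a finger pad.
Only numpy, scipy, OpenCV 4.12 (cv2) and the standard library are available. Lean on these libraries where they do the work, as an engineer would, in place of code of your own. Each camera call takes 0.05 s, during which the arm holds its last target. There are 200 camera calls.

## Working session

There is one attempt and no reset: what is moved stays moved. The work goes in short steps, Python scripts to look and compute and a shell command to move; the robot and the scene stay as the last step left them, time stands still between calls to the robot, and variables do not carry over. Pictures are saved under pics/ and viewed, at most 10 in all, crops included, and the job is handed in when it is done.

```bash
mkdir -p pics; python3 - <<'E'
from plant import *
import cv2, numpy as np
print(finger_overhang); o=get_obs(); print(o)
for n in("top","side"):
    c=capture(n); cv2.imwrite(f"pics/{n}0.png",c["image"][:,:,::-1]); print(n,c["mtx"],c["distortion"],c["pose"])
E
ls
```

```text
11.0
{'time': 0.0, 'joint_positions': array([ 9.83986205e-01,  3.42688204e-01,  1.52503256e+00, -3.52652216e-06,
        1.27539410e+00, -1.46030909e-01]), 'dq': array([-0.00037375,  0.00193116, -0.00058974,  0.00145275,  0.00099639,
        0.00051233]), 'tau': array([-1.62954784e-03, -4.31219566e+01, -2.44224733e+01,  7.16647971e-02,
        5.56956267e-02, -1.15626049e-04]), 'tool_pos': array([223.76151878, 474.4881271 , 237.05744342]), 'tcp_rot': array([-3.14008616e+00, -2.18163496e-04,  2.70081431e+00]), 'contact_force': array([-0.14497881, -0.09685377, -0.39366634]), 'moment': array([-0.02428726,  0.04057845,  0.02266546]), 'finger_force': 0.0, 'grip_width': 91.84875387749908}
top [[406.59885619   0.         275.62150407]
 [  0.         406.59885619 212.99770725]
 [  0.           0.           1.        ]] [-0.12199583  0.          0.          0.          0.        ] [[-2.77053878e-02  9.79966757e-01 -1.97224659e-01  2.88587068e+02]
 [-9.99410861e-01 -3.11534402e-02 -1.44011925e-02  5.13243002e+01]
 [-2.02569165e-02  1.96709476e-01  9.80252539e-01  1.34952193e+03]
 [ 0.00000000e+00  0.00000000e+00  0.00000000e+00  1.00000000e+00]]
side [[515.00015181   0.         278.99089597]
 [  0.         515.00015181 217.01427825]
 [  0.           0.           1.        ]] [0.00318062 0.         0.         0.         0.        ] [[-9.25412328e-01  2.34209997e-01 -2.97922305e-01  1.55923988e+02]
 [-3.78374518e-01 -5.27297863e-01  7.60782287e-01  1.03181115e+03]
 [ 2.10890228e-02  8.16763516e-01  5.76587038e-01  9.39731351e+02]
 [ 0.00000000e+00  0.00000000e+00  0.00000000e+00  1.00000000e+00]]
pics
```

View pics/top0.png

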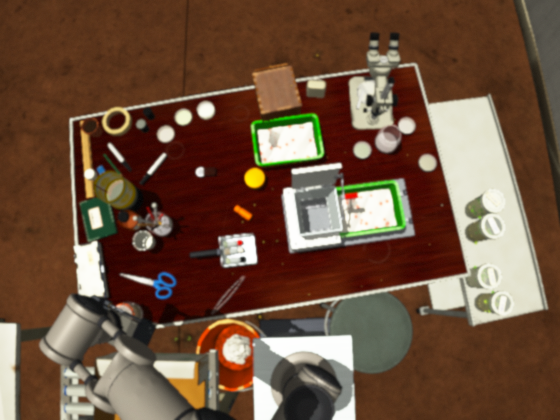

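View pics/side0.png

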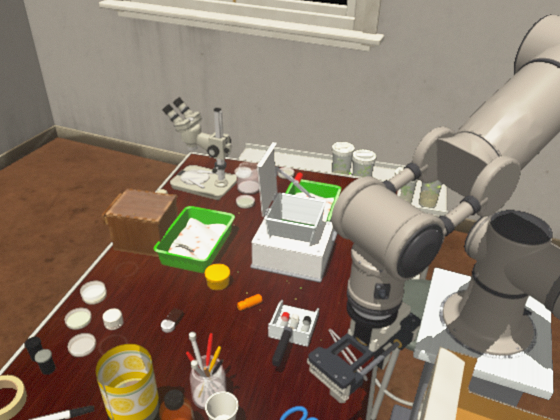

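The top view shows the hopper at (320,213), the station tray drawn out with its end wall at about (404,207), the red knob at (350,196), and the scoop pan at (238,250) with its handle at (205,253). There is a look-alike tray at (287,140) and an orange vial at (243,212). The side view agrees. I'll zoom in to pick out exact points.

```bash
cat > h.py <<'E'
import numpy as np, cv2
from plant import *
from scipy.spatial.transform import Rotation as R
def ray(c,u,v):
    p=cv2.undistortPoints(np.array([[[u,v]]],float),c["mtx"],np.array(c["distortion"]))[0,0]
    d=c["pose"][:3,:3]@np.array([p[0],-p[1],-1]); return c["pose"][:3,3],d
def onz(c,u,v,z):
    o,d=ray(c,u,v); return o+d*(z-o[2])/d[2]
def two(c1,p1,c2,p2):
    o1,d1=ray(c1,*p1);o2,d2=ray(c2,*p2)
    s=np.linalg.lstsq(np.c_[d1,-d2],o2-o1,rcond=None)[0]
    a,b=o1+s[0]*d1,o2+s[1]*d2; return (a+b)/2,np.linalg.norm(a-b)
def proj(c,P):
    T=np.linalg.inv(c["pose"]); q=T[:3,:3]@np.array(P,float)+T[:3,3]
    q=np.array([q[0],-q[1],-q[2]]); return cv2.projectPoints(q.reshape(1,1,3),np.zeros(3),np.zeros(3),c["mtx"],np.array(c["distortion"]))[0].ravel()
def crop(n,x0,y0,w,h,k,name):
    c=capture(n); im=c["image"][y0:y0+h,x0:x0+w,::-1]
    cv2.imwrite(name,cv2.resize(im,None,fx=k,fy=k,interpolation=cv2.INTER_CUBIC)); return c
def st():
    o=get_obs(); print("t",round(o["time"],2),"p",o["tool_pos"].round(1),"rpy",o["tcp_rot"].round(3),"F",o["contact_force"].round(1),"w",round(o["grip_width"],1),"q",o["joint_positions"].round(2))
E
python3 - <<'E'
from h import *
c=crop("top",185,160,240,150,3.33,"pics/t1.png")
hsv=cv2.cvtColor(c["image"],cv2.COLOR_RGB2HSV)
m=cv2.inRange(hsv,(45,120,80),(75,255,255))
n,l,s,ce=cv2.connectedComponentsWithStats(m)
for i in range(1,n):
    if s[i,4]>50:print("green",s[i],ce[i])
    if s[i,4]>50:
        print(cv2.boxPoints(cv2.minAreaRect(np.argwhere(l==i)[:,::-1].astype(np.float32))).round(1).tolist())
E
```

```text
green [ 252  114   72   53 1071] [286.78151261 134.26517274]
[[249.60000610351562, 120.5], [318.29998779296875, 111.4000015258789], [324.3999938964844, 158.0], [255.6999969482422, 167.0]]
green [340 180  65  56 781] [380.95262484 201.28553137]
[[334.20001220703125, 186.10000610351562], [399.0, 178.3000030517578], [404.8999938964844, 227.8000030517578], [340.20001220703125, 235.60000610351562]]
```

View pics/t1.png

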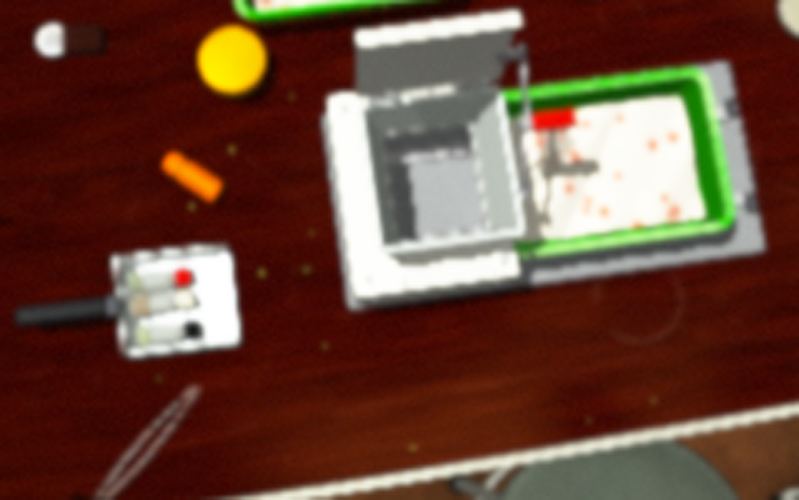

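The crop shows the mouth's inner corners at about (368,105), (500,92), (522,235) and (390,252). The base plate's end corners are at (730,62) and (765,248), the knob at (554,118), the scoop pan corners at (112,255), (230,245), (241,345) and (126,358), and the handle from (16,317) to (118,303).

```bash
python3 - <<'E'
from h import *
c=capture("top"); f=lambda u,v,z: onz(c,185+u/3.33,160+v/3.33,z)
P=[f(730,62,8),f(765,248,8)]; print("plate end",np.round(P,1))
d=P[0]-P[1]; psi=np.arctan2(d[1],d[0]); print("yaw plate",psi)
H=[f(327,108,89),f(350,305,89),f(520,285,89)]; print("housing",np.round(H,1))
M=np.array([f(368,105,155),f(500,92,155),f(522,235,155),f(390,252,155)]); print("mouth",M.round(1),M.mean(0).round(1))
S=R.from_euler('z',psi).as_matrix()
print("origin from plate",(np.mean(P,0)-S@[0,-330,0]).round(1))
print("origin from housing",(np.mean([H[1],H[2]],0)-S@[-97,12,0]).round(1))
hsv=cv2.cvtColor(c["image"],cv2.COLOR_RGB2HSV)
m=cv2.inRange(hsv,(0,180,150),(6,255,255))|cv2.inRange(hsv,(174,180,150),(180,255,255))
n,l,s,ce=cv2.connectedComponentsWithStats(m)
for i in range(1,n):
    if s[i,4]>8 and 185<ce[i][0]<425 and 160<ce[i][1]<310: print("red",s[i],ce[i],onz(c,*ce[i],191).round(1))
g=[f(720,72,79),f(733,225,79)];print("tray end rim corners",np.round(g,1))
print("scoop floor/front", f(230,245,2).round(1),f(241,345,2).round(1),"z30",f(230,245,30).round(1),f(241,345,30).round(1))
print("back top",f(112,255,44).round(1),f(126,358,44).round(1))
print("handle",f(16,317,50).round(1),f(118,303,50).round(1))
k=[f(700,66,79),f(732,225,79)]
E
```

```text
plate end [[ 665.3 -375.6    8. ]
 [ 470.1 -393.8    8. ]]
yaw plate 0.09293310885609814
housing [[ 608.4   43.8   89. ]
 [ 418.6   28.3   89. ]
 [ 432.2 -131.3   89. ]]
mouth [[ 593.3    6.8  155. ]
 [ 601.7 -113.9  155. ]
 [ 469.4 -126.1  155. ]
 [ 457.9   -7.7  155. ]] [530.6 -60.2 155. ]
origin from plate [537.1 -56.1   8. ]
origin from housing [523.1 -54.5  89. ]
red [345 193  12   6  56] [350.69642857 195.48214286] [ 567.1 -153.3  191. ]
red [238 241   4   4  12] [239.5 242.5] [438.5 174.6 191. ]
tray end rim corners [[ 635.4 -342.1   79. ]
 [ 483.8 -341.    79. ]]
scoop floor/front [491.7 145.3   2. ] [390.9 136.2   2. ] z30 [487.4 143.4  30. ] [388.8 134.4  30. ]
back top [478.9 258.2  44. ] [378.2 244.9  44. ]
handle [419.9 351.3  50. ] [431.  251.5  50. ]
```

Station origin is about (530,-57) with yaw about 0.09. The tray end wall is near station y -286, and the scoop grip is near (424,303) with yaw 0.105. I'll add a helper that converts a target pose into row numbers.

```bash
cat >> h.py <<'E'
ORG=np.array([530,-57,0.]);PSI=0.09
def s2w(p): return ORG+R.from_euler('z',PSI).apply(p)
def w2s(p): return R.from_euler('z',-PSI).apply(np.array(p)-ORG)
def tool(yaw,tilt=0): return R.from_euler('z',yaw)*R.from_euler('x',np.pi)*R.from_euler('y',tilt)  # tilt in rad about tool y
def plan(p=None,rot=None,cur=None):
    "print turn units (total, rows) then shift units (total, rows) from the present pose"
    o=get_obs(); a=R.from_euler('xyz',o["tcp_rot"]); p0=o["tool_pos"]
    if cur: p0,a=np.array(cur[0],float),cur[1]
    if rot is None: rot=a
    v=(a.inv()*rot).as_rotvec(); n=max(1,int(np.ceil(np.linalg.norm(v)/0.11)))
    print("turn rows",n,"per row",(v/1.5/n).round(4))
    if p is not None:
        d=rot.inv().apply(np.array(p)-p0); m=max(1,int(np.ceil(np.linalg.norm(d)/38)))
        print("shift mm",d.round(1),"rows",m,"per row",(d/800/m).round(4))
    return (p,rot)
E
python3 - <<'E'
from h import *
st()
rt=tool(PSI+np.pi/2)
print("A",s2w([0,-340,0]))
c=plan([400,150,340],rt)
c=plan([s2w([0,-345,0])[0],s2w([0,-345,0])[1],200],rt,c)
c=plan(None,tool(PSI+np.pi/2,0.5),(c[0],c[1]))
E
```

```text
t 0.2 p [223.8 474.6 237.3] rpy [-3.141 -0.     2.701] F [ 0.1 -0.3  0.2] w 91.7 q [ 0.98  0.34  1.52  0.    1.28 -0.15]
A [ 560.55870673 -395.62392922    0.        ]
turn rows 10 per row [-0.0001  0.      0.0693]
shift mm [-339.2  146.3 -102.7] rows 11 per row [-0.0385  0.0166 -0.0117]
turn rows 1 per row [0. 0. 0.]
shift mm [-562.8  110.9  140. ] rows 16 per row [-0.044   0.0087  0.0109]
turn rows 5 per row [-0.      0.0667  0.    ]
```

```bash
python3 -m inch '[0,0,0.069,0,0,-0.013,1, 0,0,0.069,0,0,-0.013,1, 0,0,0.069,0,0,-0.013,1, 0,0,0.069,0,0,-0.013,1, 0,0,0.069,0,0,-0.013,1, 0,0,0.069,0,0,-0.013,1, 0,0,0.069,0,0,-0.013,1, 0,0,0.069,0,0,-0.013,1, 0,0,0.069,0,0,-0.013,1, 0,0,0.069,0,0,-0.013,1]' && python3 -m inch '[0,0,0,-0.042,0.018,0,1, 0,0,0,-0.042,0.018,0,1, 0,0,0,-0.042,0.018,0,1, 0,0,0,-0.042,0.018,0,1, 0,0,0,-0.042,0.018,0,1, 0,0,0,-0.042,0.018,0,1, 0,0,0,-0.042,0.018,0,1, 0,0,0,-0.042,0.018,0,1, 0,0,0,-0.042,0.018,0,1, 0,0,0,-0.042,0.018,0,1]' && python3 -c "
from h import *
st(); A=s2w([0,-345,200]); plan(A,tool(PSI+np.pi/2))"
```

```text
time: 1.03
tool_pos: [223.9, 474.7, 342.0]
tcp_rot: [-3.141, 0.0, 1.661]
contact_force: [-0.0, -0.6, -0.2]
grip_width: 29.5
finger_force: 0.0
time: 1.87
tool_pos: [399.5, 152.3, 341.8]
tcp_rot: [3.141, -0.0, 1.666]
contact_force: [1.0, 0.5, 0.4]
grip_width: 0.3
finger_force: 0.0
t 1.87 p [399.5 152.3 341.8] rpy [ 3.141 -0.     1.666] F [1.  0.5 0.4] w 0.3 q [0.18 0.09 1.56 0.   1.49 0.09]
turn rows 1 per row [ 0.0001 -0.0001  0.0034]
shift mm [-565.2  111.1  141.8] rows 16 per row [-0.0442  0.0087  0.0111]
```

```bash
python3 -m inch '[0,0,0,-0.044,0.0087,0,1, 0,0,0,-0.044,0.0087,0,1, 0,0,0,-0.044,0.0087,0,1, 0,0,0,-0.044,0.0087,0,1, 0,0,0,-0.044,0.0087,0,1, 0,0,0,-0.044,0.0087,0,1, 0,0,0,-0.044,0.0087,0,1, 0,0,0,-0.044,0.0087,0,1, 0,0,0,-0.044,0.0087,0,1, 0,0,0,-0.044,0.0087,0,1]' && python3 -m inch '[0,0,0,-0.044,0.0087,0.02,1, 0,0,0,-0.044,0.0087,0.03,1, 0,0,0,-0.044,0.0087,0.03,1, 0,0,0,-0.044,0.0087,0.03,1, 0,0,0,-0.044,0.0087,0.03,1, 0,0,0,-0.044,0.0087,0.03,1, 0,0.067,0,0,0,0,1, 0,0.067,0,0,0,0,1, 0,0.067,0,0,0,0,1, 0,0.067,0,0,0,0,1]' && python3 -m inch '[0,0.067,0,0,0,0,1, 0,0,0,0,0,0,1]' && python3 -c "
from h import *
st(); A=s2w([0,-335,57]); plan(A,tool(PSI+np.pi/2,0.5));print(w2s(get_obs()['tool_pos']))"
```

```text
time: 2.7
tool_pos: [502.0, -191.6, 341.5]
tcp_rot: [-3.142, -0.0, 1.666]
contact_force: [0.7, 1.1, -0.1]
grip_width: 0.1
finger_force: 0.0
time: 3.53
tool_pos: [561.6, -390.4, 210.1]
tcp_rot: [3.141, -0.407, 1.667]
contact_force: [-0.6, 0.5, -0.1]
grip_width: 0.4
finger_force: 0.0
time: 3.7
tool_pos: [560.1, -392.4, 204.7]
tcp_rot: [-3.136, -0.511, 1.659]
contact_force: [-0.6, -0.3, -2.2]
grip_width: 0.1
finger_force: 0.0
t 3.7 p [ 560.1 -392.4  204.7] rpy [-3.136 -0.511  1.659] F [-0.6 -0.3 -2.2] w 0.1 q [-0.85  0.94  0.65  0.31  1.97 -0.88]
turn rows 1 per row [-0.0032 -0.0075 -0.0008]
shift mm [-69.2   0.2 130.4] rows 4 per row [-0.0216  0.0001  0.0408]
[-2.09459605e-01 -3.36756527e+02  2.04654423e+02]
```

```bash
python3 -m inch '[0,0,0,-0.0216,0,0.0405,1, 0,0,0,-0.0216,0,0.0405,1, 0,0,0,-0.0216,0,0.0405,1, 0,0,0,-0.0216,0,0.0405,1, 0,0,0,0,0,0,1]' && python3 -m inch '[0,0,0,0.016,0,0.009,1, 0,0,0,0.016,0,0.009,1, 0,0,0,0.016,0,0.009,1, 0,0,0,0.016,0,0.009,1, 0,0,0,0.016,0,0.009,1, 0,0,0,0.016,0,0.009,1, 0,0,0,0.016,0,0.009,1, 0,0,0,0.016,0,0.009,1, 0,0,0,0.016,0,0.009,1, 0,0,0,0,0,0,1]' && python3 -c "
from h import *
st();print(w2s(get_obs()['tool_pos']));c=capture('top')
hsv=cv2.cvtColor(c['image'],cv2.COLOR_RGB2HSV);cv2.imwrite('pics/t2.png',cv2.resize(c['image'][160:310,185:425,::-1],None,fx=3.33,fy=3.33,interpolation=2))"
```

```text
time: 4.12
tool_pos: [558.9, -384.9, 55.3]
tcp_rot: [-3.132, -0.51, 1.662]
contact_force: [-1.2, 0.7, -1.8]
grip_width: 0.3
finger_force: 0.0
time: 4.95
tool_pos: [549.5, -254.8, 64.6]
tcp_rot: [3.139, -0.5, 1.67]
contact_force: [0.7, -0.3, 0.7]
grip_width: 0.4
finger_force: 0.0
t 4.95 p [ 549.5 -254.8   64.6] rpy [ 3.139 -0.5    1.67 ] F [ 0.7 -0.3  0.7] w 0.4 q [-0.73  0.84  1.23  0.33  1.45 -0.93]
[   1.67188776 -198.76412912   64.60916694]
```

View pics/t2.png

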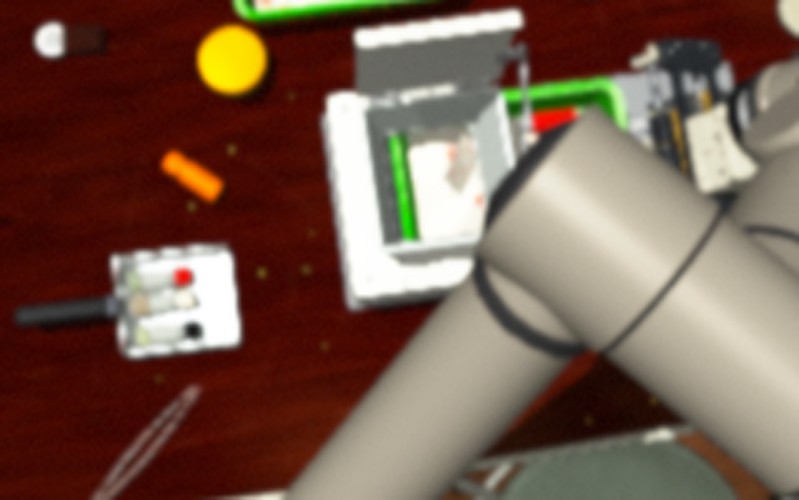

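The picture shows the tray moving in, with its end wall now under the arm. The lid stay and knob are untouched.

```bash
python3 -m inch '[0,0,0,0.010,0,0.007,1, 0,0,0,0.010,0,0.007,1, 0,0,0,0.006,0,0.004,1, 0,0,0,0,0,0,1]' && python3 -m inch '[0,0,0,0.004,0,0.0023,1, 0,0,0,0.002,0,0.001,1, 0,0,0,0,0,0,1]' && python3 -m inch '[0,0,0,0.002,0,0.0011,1, 0,0,0,0.002,0,0.0011,1, 0,0,0,0,0,0,1]'; python3 -c "
from h import *
st();print(w2s(get_obs()['tool_pos']))"
```

```text
time: 5.33
tool_pos: [546.6, -230.3, 59.2]
tcp_rot: [-3.141, -0.503, 1.667]
contact_force: [0.1, -0.7, -0.8]
grip_width: 0.4
finger_force: 0.2
time: 5.58
tool_pos: [546.1, -226.0, 59.0]
tcp_rot: [-3.141, -0.503, 1.666]
contact_force: [0.6, -1.0, 0.8]
grip_width: 0.7
finger_force: 0.7
time: 5.83
tool_pos: [545.7, -222.4, 59.0]
tcp_rot: [-3.141, -0.503, 1.666]
contact_force: [-0.2, -2.4, 0.4]
grip_width: 0.6
finger_force: 1.0
t 5.83 p [ 545.7 -222.4   59. ] rpy [-3.141 -0.503  1.666] F [-0.2 -2.4  0.4] w 0.6 q [-0.7   0.82  1.31  0.35  1.4  -0.92]
[   0.75306935 -166.10773453   59.02256976]
```

```bash
for i in 1 2 3; do python3 -m inch '[0,0,0,0.002,0,0.0011,1, 0,0,0,0.002,0,0.0011,1, 0,0,0,0,0,0,1]' | grep -E 'tool_pos|contact'; done
```

```text
tool_pos: [545.3, -218.5, 59.0]
contact_force: [-0.8, -1.9, 1.1]
tool_pos: [545.3, -217.6, 59.2]
contact_force: [-1.0, -10.7, 2.5]
tool_pos: [545.3, -217.2, 59.3]
contact_force: [-1.5, -19.8, 1.0]
```

The tray is home: it stopped with the force rising to 20 N. I'll back off and head to the scoop.

```bash
sed -i 's/ORG=np.array(\[530,-57,0.\])/ORG=np.array([530,-52.5,0.])/' h.py
python3 -m inch '[0,0,0,-0.03,0,-0.017,1, 0,0,0,-0.035,0,-0.019,1, 0,0,0,0.02,0,-0.037,1, 0,0,0,0.022,0,-0.041,0, 0,0,0,0.022,0,-0.041,-1, 0,0,0,0.022,0,-0.041,-1, 0,0,0,0.022,0,-0.041,-1, 0,0,0,0.022,0,-0.041,-1, 0,-0.067,0,0,0,0,-1, 0,-0.067,0,0,0,0,-1]' && python3 -m inch '[0,-0.067,0,0,0,0,-1, 0,-0.067,0,0,0,0,-1, 0,-0.067,0,0,0,0,-1, 0,0,0,0,0,0,-1]'; python3 -c "
from h import *
st();c=plan([420,-270,270],tool(0.105+np.pi/2))
plan([423.9,303,230],None,c)"
```

```text
time: 7.42
tool_pos: [550.8, -274.2, 280.6]
tcp_rot: [3.139, -0.296, 1.665]
contact_force: [0.3, -0.1, 0.0]
grip_width: 42.4
finger_force: 0.0
time: 7.75
tool_pos: [550.6, -269.4, 280.1]
tcp_rot: [3.141, 0.002, 1.67]
contact_force: [0.2, 0.5, -0.2]
grip_width: 69.0
finger_force: 0.0
t 7.75 p [ 550.6 -269.4  280.1] rpy [3.141e+00 2.000e-03 1.670e+00] F [ 0.2  0.5 -0.2] w 69.0 q [-0.58  0.48  1.19 -0.    1.47 -0.68]
turn rows 1 per row [ 0.0004  0.0016 -0.0039]
shift mm [  13.1 -129.9   10.1] rows 4 per row [ 0.0041 -0.0406  0.0032]
turn rows 1 per row [0. 0. 0.]
shift mm [569.4  63.9  40. ] rows 16 per row [0.0445 0.005  0.0031]
```

```bash
python3 -m inch '[0,0,-0.004,0.004,-0.0405,0.003,-1, 0,0,0,0.004,-0.0405,0.003,-1, 0,0,0,0.004,-0.0405,0.003,-1, 0,0,0,0.004,-0.0405,0.003,-1, 0,0,0,0.0445,0.005,0,-1, 0,0,0,0.0445,0.005,0,-1, 0,0,0,0.0445,0.005,0,-1, 0,0,0,0.0445,0.005,0,-1, 0,0,0,0.0445,0.005,0,-1, 0,0,0,0.0445,0.005,0,-1]' && python3 -m inch '[0,0,0,0.0445,0.005,0,-1, 0,0,0,0.0445,0.005,0,-1, 0,0,0,0.0445,0.005,0,-1, 0,0,0,0.0445,0.005,0,-1, 0,0,0,0.0445,0.005,0,-1, 0,0,0,0.0445,0.005,0.01,-1, 0,0,0,0.0445,0.005,0.02,-1, 0,0,0,0.0445,0.005,0.03,-1, 0,0,0,0.0445,0.005,0.03,-1, 0,0,0,0.0445,0.005,0.03,-1]' && python3 -m inch '[0,0,0,0,0,0,-1, 0,0,0,0,0,0,-1]'; python3 -c "
from h import *
st();c=plan([423.9,303,32],tool(0.105+np.pi/2))
"
```

```text
time: 8.58
tool_pos: [422.1, -56.4, 269.2]
tcp_rot: [-3.14, -0.004, 1.67]
contact_force: [0.8, -0.3, 0.2]
grip_width: 92.1
finger_force: 0.0
time: 9.42
tool_pos: [426.0, 298.1, 174.5]
tcp_rot: [-3.138, -0.001, 1.671]
contact_force: [1.0, -0.8, 0.8]
grip_width: 92.0
finger_force: 0.0
time: 9.58
tool_pos: [425.2, 297.3, 173.7]
tcp_rot: [-3.135, 0.001, 1.674]
contact_force: [0.2, -0.9, -0.3]
grip_width: 91.6
finger_force: 0.0
t 9.58 p [425.2 297.3 173.7] rpy [-3.135e+00  1.000e-03  1.674e+00] F [ 0.2 -0.9 -0.3] w 91.6 q [0.46 0.4  1.63 0.   1.12 0.36]
turn rows 1 per row [-0.0047  0.0005 -0.0014]
shift mm [  5.8  -0.7 141.7] rows 4 per row [ 0.0018 -0.0002  0.0443]
```

```bash
python3 -m inch '[0,0,0,0.002,0,0.044,-1, 0,0,0,0.002,0,0.044,-1, 0,0,0,0.002,0,0.044,-1, 0,0,0,0.001,0,0.03,-1, 0,0,0,0,0,0.0145,-1, 0,0,0,0,0,0,0.5, 0,0,0,0,0,0,1, 0,0,0,0,0,0,1, 0,0,0,0,0,0,1, 0,0,0,0,0,0,1]' && python3 -m inch '[0,0,0,0,0,0,1, 0,0,0,0,0,0,1, 0,0,0,0,0,0,1,0,0,0,0,0,0,1]'; python3 -c "
from h import *
st();crop('top',185,200,130,100,5,'pics/t3.png')"
```

```text
time: 10.42
tool_pos: [426.8, 302.3, 36.1]
tcp_rot: [3.139, -0.001, 1.671]
contact_force: [0.1, 0.3, 0.2]
grip_width: 63.1
finger_force: 0.0
time: 10.75
tool_pos: [426.0, 302.1, 34.9]
tcp_rot: [3.141, -0.0, 1.672]
contact_force: [-0.1, -0.1, -0.8]
grip_width: 36.7
finger_force: 0.0
t 10.75 p [426.  302.1  34.9] rpy [ 3.141 -0.     1.672] F [-0.1 -0.1 -0.8] w 36.7 q [0.47 0.59 1.77 0.   0.78 0.37]
```

View pics/t3.png

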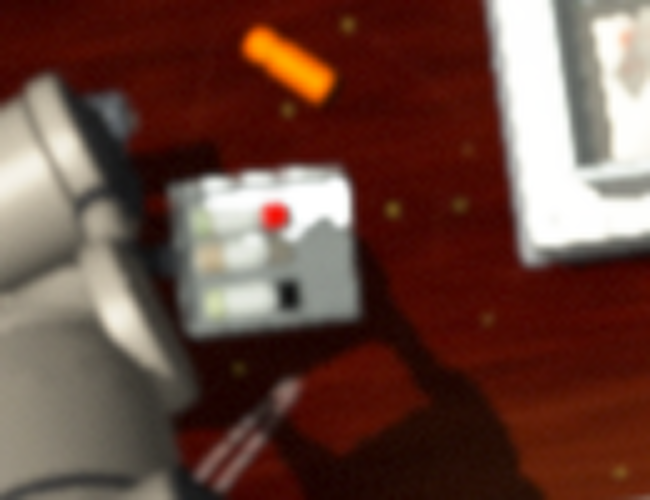

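The scoop is undisturbed and all three vials lie in it. I'll finish closing, then lift.

```bash
python3 -m inch '[0,0,0,0,0,0,1, 0,0,0,0,0,0,1, 0,0,0,0,0,0,1, 0,0,0,0,0,0,1, 0,0,0,0,0,0,1]' && python3 -m inch '[0,0,0,0,0,-0.01,1, 0,0,0,0,0,-0.02,1, 0,0,0,0,0,-0.03,1, 0,0,0,0,0,-0.03,1, 0,0,0,0,0,-0.02,1, 0,0,0,0,0,-0.01,1, 0,0,0,0,0,0,1]'; python3 -c "
from h import *
st();rt=tool(PSI+np.pi*.75);c=plan(None,rt)
T=s2w([-71,71,0]);T[2]=300;r2=tool(PSI+np.pi*.75,.47);p0=get_obs()['tool_pos']
c=plan([p0[0],p0[1],300],r2,(p0,rt));c=plan(T,r2,c);print(T)"
```

```text
time: 11.22
tool_pos: [425.9, 302.1, 34.7]
tcp_rot: [-3.141, -0.0, 1.672]
contact_force: [0.3, 0.1, -0.5]
grip_width: 17.9
finger_force: 30.0
time: 11.8
tool_pos: [426.7, 302.5, 132.6]
tcp_rot: [3.138, -0.001, 1.672]
contact_force: [-0.0, 0.4, -3.0]
grip_width: 17.5
finger_force: 30.0
t 11.8 p [426.7 302.5 132.6] rpy [ 3.138e+00 -1.000e-03  1.672e+00] F [-0.   0.4 -3. ] w 17.5 q [0.47 0.45 1.68 0.   1.01 0.37]
turn rows 8 per row [ 0.0003 -0.     -0.0645]
turn rows 5 per row [0.     0.0627 0.    ]
shift mm [  75.8    0.  -149.3] rows 5 per row [ 0.019   0.     -0.0373]
turn rows 1 per row [0. 0. 0.]
shift mm [-184.  -206.4  -93.4] rows 8 per row [-0.0287 -0.0322 -0.0146]
[452.90597896  11.83126705 300.        ]
```

```bash
python3 -m inch '[0,0,-0.03,0,0,-0.015,1, 0,0,-0.05,0,0,-0.022,1, 0,0,-0.055,0,0,-0.022,1, 0,0,-0.055,0,0,-0.022,1, 0,0,-0.055,0,0,-0.022,1, 0,0,-0.055,0,0,-0.022,1, 0,0,-0.055,0,0,-0.022,1, 0,0,-0.055,0,0,-0.022,1, 0,0,-0.055,0,0,-0.022,1, 0,0,-0.05,0,0,-0.018,1]' && python3 -m inch '[0,0.02,0,0,0,0,1, 0,0.03,0,0,0,0,1, 0,0.035,0,0,0,0,1, 0,0.035,0,0,0,0,1, 0,0.035,0,0,0,0,1, 0,0.035,0,0,0,0,1, 0,0.035,0,0,0,0,1, 0,0.035,0,0,0,0,1, 0,0.03,0,0,0,0,1, 0,0.02,0,0,0,0,1]'; python3 -c "
from h import *
st();r2=tool(PSI+np.pi*.75,.47)
T=s2w([-71,71,0]);T[2]=300;plan(T,r2)"
```

```text
time: 12.63
tool_pos: [425.5, 301.9, 297.5]
tcp_rot: [-3.14, -0.001, 2.448]
contact_force: [0.5, -0.5, -3.0]
grip_width: 17.9
finger_force: 30.0
time: 13.47
tool_pos: [425.9, 301.5, 296.0]
tcp_rot: [-3.138, -0.469, 2.442]
contact_force: [-0.3, -0.6, -2.6]
grip_width: 17.6
finger_force: 30.0
t 13.47 p [425.9 301.5 296. ] rpy [-3.138 -0.469  2.442] F [-0.3 -0.6 -2.6] w 17.6 q [ 0.25  0.42  1.34  0.37  1.67 -0.64]
turn rows 1 per row [-0.0009  0.0008 -0.0027]
shift mm [-182.1 -205.1  -97. ] rows 8 per row [-0.0285 -0.032  -0.0151]
```

```bash
python3 -m inch '[0,0,0,-0.006,-0.007,-0.0035,1, 0,0,0,-0.0127,-0.0142,-0.0067,1, 0,0,0,-0.0127,-0.0142,-0.0067,1, 0,0,0,-0.0127,-0.0142,-0.0067,1, 0,0,0,-0.0127,-0.0142,-0.0067,1, 0,0,0,-0.0127,-0.0142,-0.0067,1, 0,0,0,-0.0127,-0.0142,-0.0067,1, 0,0,0,-0.0127,-0.0142,-0.0067,1, 0,0,0,-0.0127,-0.0142,-0.0067,1, 0,0,0,-0.0127,-0.0142,-0.0067,1]' && python3 -m inch '[0,0,0,-0.0127,-0.0142,-0.0067,1, 0,0,0,-0.0127,-0.0142,-0.0067,1, 0,0,0,-0.0127,-0.0142,-0.0067,1, 0,0,0,-0.0127,-0.0142,-0.0067,1, 0,0,0,-0.0127,-0.0142,-0.0067,1, 0,0,0,-0.0127,-0.0142,-0.0067,1, 0,0,0,-0.009,-0.010,-0.005,1, 0,0,0,-0.006,-0.007,-0.0035,1, 0,0,0,-0.004,-0.005,-0.002,1, 0,0,0,0,0,0,1]'; python3 -c "
from h import *
st();r2=tool(PSI+np.pi*.75,.47)
T=s2w([-71,71,0]);T[2]=300;plan(T,r2)
crop('side',220,130,150,220,2.7,'pics/s4.png')
"
```

```text
time: 14.3
tool_pos: [439.9, 148.4, 300.1]
tcp_rot: [-3.141, -0.464, 2.444]
contact_force: [-0.2, -0.1, -3.0]
grip_width: 17.5
finger_force: 30.0
time: 15.13
tool_pos: [451.3, 27.6, 302.3]
tcp_rot: [-3.141, -0.465, 2.443]
contact_force: [-0.8, -0.1, -2.6]
grip_width: 17.8
finger_force: 30.0
t 15.13 p [451.3  27.6 302.3] rpy [-3.141 -0.465  2.443] F [-0.8 -0.1 -2.6] w 17.8 q [-0.25  0.39  1.37  0.2   1.81 -1.11]
turn rows 1 per row [ 0.0006  0.0035 -0.0016]
shift mm [-11.2 -11.1  -3.1] rows 1 per row [-0.014  -0.0139 -0.0038]
```

View pics/s4.png

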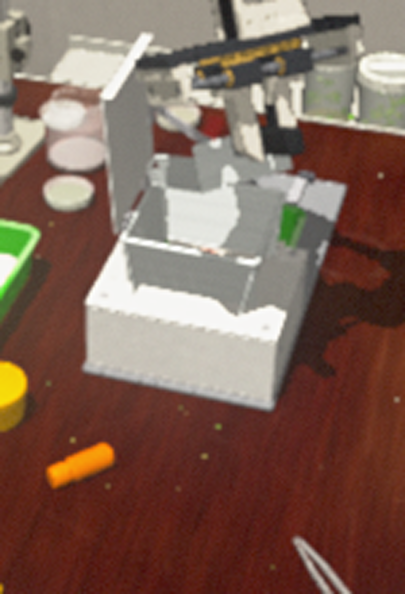

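The image shows the gripper at about (280,80), the black handle at about (280,140) and the grey pan at about (220,165), partly overlapping the hopper in this view. I'll check the projections against the geometry.

```bash
python3 - <<'E'
from h import *
c=capture('side');o=get_obs();p=o['tool_pos'];a=R.from_euler('xyz',o['tcp_rot'])
f=lambda q:((proj(c,q)-[220,130])*2.7).round(0)
print("tcp",f(p),"handle end",f(p+a.apply([46,0,-5])))
for s in(-48,48): print("lip",f(p+a.apply([-163,s,33.5])),w2s(p+a.apply([-163,s,33.5])).round(),"back",f(p+a.apply([-53,s,33.5])))
for q in([-65,-62,155],[-65,62,155],[65,62,155],[65,-62,155]):print("rim",f(s2w(q)))
E
```

```text
tcp [265. 146.] handle end [291. 143.]
lip [231. 162.] [-13. -38. 199.] back [288. 167.]
lip [146. 185.] [ 55.  29. 199.] back [197. 192.]
rim [284. 196.]
rim [255. 264.]
rim [126. 238.]
rim [163. 173.]
```

Projections match the picture (rim and pan are where I calculated). I'll finish the approach and tip.

```bash
python3 -m inch '[0,0,0,-0.007,-0.007,-0.002,1, 0,0,0,-0.006,-0.006,0,1, 0,0.025,0,0,0,0,1, 0,0.025,0,0,0,0,1, 0,0.025,0,0,0,0,1, 0,0.025,0,0,0,0,1, 0,0.025,0,0,0,0,1, 0,0.025,0,0,0,0,1, 0,0.025,0,0,0,0,1, 0,0.025,0,0,0,0,1]' && python3 -m inch '[0,0.025,0,0,0,0,1, 0,0.025,0,0,0,0,1, 0,0.025,0,0,0,0,1, 0,0.02,0,0,0,0,1, 0,0,0,0,0,0,1, 0,0,0,0,0,0,1, 0,0,0,0,0,0,1, 0,0,0,0,0,0,1, 0,0,0,0,0,0,1, 0,0,0,0,0,0,1]'; python3 -c "
from h import *
st();o=get_obs();p=o['tool_pos'];a=R.from_euler('xyz',o['tcp_rot']);print(w2s(p+a.apply([-163,0,33.5])),w2s(p))
c=capture('side');d=capture('top')
cv2.imwrite('pics/s5.png',np.hstack([cv2.resize(c['image'][150:270,225:365,::-1],None,fx=2.8,fy=2.8,interpolation=2),cv2.resize(d['image'][160:280,260:400,::-1],None,fx=2.8,fy=2.8,interpolation=2)]))
"
```

```text
time: 16.07
tool_pos: [452.4, 13.5, 298.9]
tcp_rot: [3.141, -0.766, 2.444]
contact_force: [0.5, 0.5, -2.6]
grip_width: 17.5
finger_force: 30.0
time: 16.9
tool_pos: [452.2, 14.0, 299.5]
tcp_rot: [3.141, -0.906, 2.445]
contact_force: [0.1, 0.7, -2.3]
grip_width: 17.8
finger_force: 30.0
t 16.9 p [452.2  14.  299.5] rpy [ 3.141 -0.906  2.445] F [ 0.1  0.7 -2.3] w 17.8 q [-0.34  0.62  1.22  0.34  2.15 -1.15]
[-19.14500726  20.77248389 150.55589995] [-71.50941191  73.23480132 299.54222273]
```

View pics/s5.png

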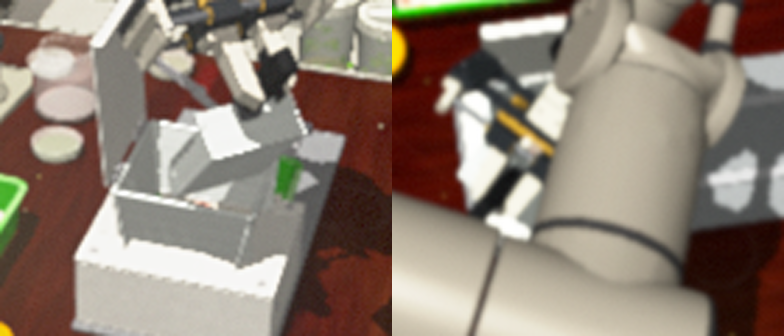

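The side crop shows the tipped pan over the mouth with no vials visible in it. I'll tip a little more to be sure, then withdraw.

```bash
python3 -m inch '[0,0.03,0,0,0,0,1, 0,0.03,0,0,0,0,1, 0,0,0,0,0,0,1, 0,0,0,0,0,0,1, 0,0,0,0,0,0,1, 0,0,0,0,0,0,1, 0,-0.03,0,0,0,0,1, 0,-0.03,0,0,0,0,1, 0,-0.03,0,0,0,0,1, 0,-0.03,0,0,0,0,1]' && python3 -m inch '[0,-0.04,0,0,0,0,1, 0,-0.04,0,0,0,0,1, 0,-0.04,0,0,0,0,1, 0,-0.04,0,0,0,0,1, 0,-0.04,0,0,0,0,1, 0,0,0,0,0,0,1]'; python3 -c "
from h import *
st();r2=tool(PSI+np.pi*.75,.47);plan([425.5,302,298],r2)"
```

```text
time: 17.83
tool_pos: [452.2, 14.2, 299.5]
tcp_rot: [3.14, -0.815, 2.446]
contact_force: [0.1, -0.3, -2.6]
grip_width: 18.0
finger_force: 30.0
time: 18.33
tool_pos: [451.6, 15.0, 301.1]
tcp_rot: [3.139, -0.513, 2.447]
contact_force: [0.4, 0.5, -1.6]
grip_width: 17.6
finger_force: 30.0
t 18.33 p [451.6  15.  301.1] rpy [ 3.139 -0.513  2.447] F [ 0.4  0.5 -1.6] w 17.6 q [-0.28  0.41  1.35  0.21  1.85 -1.14]
turn rows 1 per row [ 0.0013 -0.0285  0.0006]
shift mm [180.4 203.6  95.1] rows 8 per row [0.0282 0.0318 0.0149]
```

```bash
python3 -m inch '[0,-0.0285,0,0.011,0.0127,0.006,1, 0,0,0,0.0282,0.0318,0.0149,1, 0,0,0,0.0282,0.0318,0.0149,1, 0,0,0,0.0282,0.0318,0.0149,1, 0,0,0,0.0282,0.0318,0.0149,1, 0,0,0,0.0282,0.0318,0.0149,1, 0,0,0,0.0282,0.0318,0.0149,1, 0,0,0,0.0282,0.0318,0.0149,1, 0,0,0,0.015,0.018,0.008,1, 0,0,0,0,0,0,1]' && python3 -m inch '[0,-0.062,0,0,0,0,1, 0,-0.062,0,0,0,0,1, 0,-0.062,0,0,0,0,1, 0,-0.062,0,0,0,0,1, 0,-0.062,0,0,0,0,1, 0,0,0.065,0,0,0,1, 0,0,0.065,0,0,0,1, 0,0,0.065,0,0,0,1, 0,0,0.065,0,0,0,1, 0,0,0.065,0,0,0,1]' && python3 -m inch '[0,0,0.065,0,0,0,1, 0,0,0.065,0,0,0,1, 0,0,0.065,0,0,0,1, 0,0,0,0,0,0,1]'; python3 -c "
from h import *
st();plan([426,302,36],tool(0.102+np.pi/2));crop('top',200,160,220,165,3.6,'pics/t6.png')"
```

```text
time: 19.17
tool_pos: [425.7, 302.7, 297.0]
tcp_rot: [-3.141, -0.478, 2.449]
contact_force: [-0.1, -1.0, -0.9]
grip_width: 18.0
finger_force: 30.0
time: 20.0
tool_pos: [426.9, 298.5, 296.8]
tcp_rot: [-3.134, -0.009, 1.951]
contact_force: [-0.1, -0.4, -2.5]
grip_width: 18.1
finger_force: 30.0
time: 20.33
tool_pos: [427.0, 298.4, 296.8]
tcp_rot: [-3.132, -0.007, 1.66]
contact_force: [0.7, 0.2, -2.0]
grip_width: 18.0
finger_force: 30.0
t 20.33 p [427.  298.4 296.8] rpy [-3.132 -0.007  1.66 ] F [ 0.7  0.2 -2. ] w 18.0 q [0.46 0.3  1.42 0.01 1.43 0.37]
turn rows 1 per row [-0.0064 -0.0045 -0.0084]
shift mm [  3.6  -0.7 260.8] rows 7 per row [ 0.0007 -0.0001  0.0466]
```

View pics/t6.png

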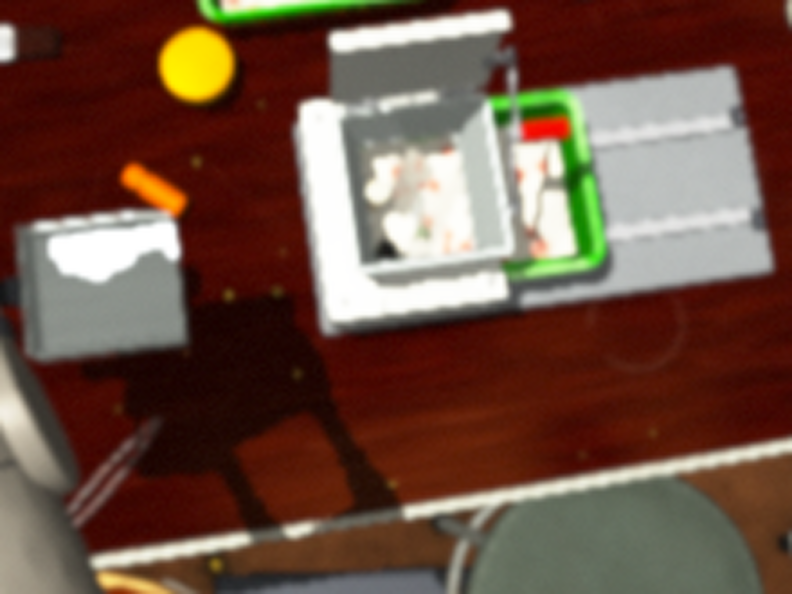

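The scoop is empty, vials are visible in the tray through the mouth (black cap at about (385,245)), and the tray is home. Next I'll set the scoop back down.

```bash
python3 -m inch '[-0.006,-0.0045,-0.008,0.004,0,0.02,1, 0,0,0,0,0,0.04,1, 0,0,0,0,0,0.046,1, 0,0,0,0,0,0.046,1, 0,0,0,0,0,0.046,1, 0,0,0,0,0,0.046,1, 0,0,0,0,0,0.04,1, 0,0,0,0,0,0.02,1, 0,0,0,0,0,0.01,1, 0,0,0,0,0,0,1]'; python3 -c "
from h import *
st();plan([426,302,36],tool(0.102+np.pi/2))"
```

```text
time: 21.22
tool_pos: [426.6, 301.8, 44.3]
tcp_rot: [-3.14, 0.001, 1.678]
contact_force: [-0.2, -0.8, -2.3]
grip_width: 17.3
finger_force: 30.0
t 21.22 p [426.6 301.8  44.3] rpy [-3.140e+00  1.000e-03  1.678e+00] F [-0.2 -0.8 -2.3] w 17.3 q [ 0.47  0.58  1.76 -0.    0.81  0.36]
turn rows 1 per row [-0.0011  0.0007  0.0034]
shift mm [ 0.3 -0.6  8.3] rows 1 per row [ 0.0003 -0.0007  0.0104]
```

```bash
python3 -m inch '[0,0,0,0,0,0.004,1, 0,0,0,0,0,0.004,1, 0,0,0,0,0,0.002,1, 0,0,0,0,0,0,1]' && python3 -m inch '[0,0,0,0,0,0.002,1, 0,0,0,0,0,0,1]'
```

```text
time: 21.55
tool_pos: [427.8, 302.7, 38.7]
tcp_rot: [3.138, -0.001, 1.677]
contact_force: [-0.5, -0.3, -2.3]
grip_width: 17.8
finger_force: 30.0
time: 21.72
tool_pos: [427.6, 302.6, 36.7]
tcp_rot: [3.139, -0.001, 1.676]
contact_force: [0.4, -0.2, -2.6]
grip_width: 17.9
finger_force: 30.0
```

```bash
python3 -m inch '[0,0,0,0,0,0.0015,1, 0,0,0,0,0,0,1]' && python3 -m inch '[0,0,0,0,0,0.001,1, 0,0,0,0,0,0,1]' && python3 -m inch '[0,0,0,0,0,0.001,1, 0,0,0,0,0,0,1]'
```

```text
time: 21.88
tool_pos: [427.5, 302.5, 35.2]
tcp_rot: [3.139, -0.0, 1.676]
contact_force: [-1.5, -0.7, -2.1]
grip_width: 17.6
finger_force: 30.0
time: 22.05
tool_pos: [427.4, 302.5, 34.3]
tcp_rot: [3.14, -0.0, 1.676]
contact_force: [0.2, 0.6, -2.1]
grip_width: 17.7
finger_force: 30.0
time: 22.22
tool_pos: [427.4, 302.5, 33.5]
tcp_rot: [3.14, -0.0, 1.676]
contact_force: [-0.1, 0.0, -2.8]
grip_width: 17.8
finger_force: 30.0
```

```bash
for i in 1 2 3; do python3 -m inch '[0,0,0,0,0,0.001,1, 0,0,0,0,0,0,1]' | grep -E 'tool_pos|contact|rot'; done
```

```text
tool_pos: [427.4, 302.5, 32.7]
tcp_rot: [3.14, -0.0, 1.676]
contact_force: [-0.2, 0.5, -2.1]
tool_pos: [427.5, 302.6, 32.0]
tcp_rot: [3.139, -0.0, 1.676]
contact_force: [0.6, -0.3, -0.8]
tool_pos: [427.6, 302.7, 31.7]
tcp_rot: [3.139, -0.001, 1.676]
contact_force: [-1.2, 0.2, 2.8]
```

```bash
python3 -m inch '[0,0,0,0,0,0,0.5, 0,0,0,0,0,0,0, 0,0,0,0,0,0,-0.3, 0,0,0,0,0,0,-0.5, 0,0,0,0,0,0,-0.5, 0,0,0,0,0,0,-0.5, 0,0,0,0,0,0,-0.5]' && python3 -m inch '[0,0,0,0,0,-0.01,-0.5, 0,0,0,0,0,-0.03,-0.5, 0,0,0,0,0,-0.045,-0.5, 0,0,0,0,0,-0.045,-0.5, 0,0,0,0,0,-0.045,0.5, 0,0,0,0,0,-0.045,1, 0,0,0,0,0,-0.045,1, 0,0,0,0,0,-0.045,1, 0,0,0,0,0,0,1]'; python3 - <<'E'
from h import *
st(); ct,cs=capture('top'),capture('side'); r=[]
for c,x0,y0,x1,y1 in((ct,330,180,370,215),(cs,280,150,330,200)):
    hsv=cv2.cvtColor(c["image"],cv2.COLOR_RGB2HSV)
    m=cv2.inRange(hsv,(0,150,100),(8,255,255))|cv2.inRange(hsv,(172,150,100),(180,255,255))
    n,l,s,ce=cv2.connectedComponentsWithStats(m)
    for i in range(1,n):
        if s[i,4]>8 and x0<ce[i][0]<x1 and y0<ce[i][1]<y1: print(s[i],ce[i]); r.append((s[i,4],ce[i]))
print(onz(ct,*r[0][1],191),[w2s(onz(ct,*r[0][1],191)).round(1)])
print(two(ct,r[0][1],cs,r[-1][1]))
# lid edge top-face: crop t6 corners
f=lambda u,v,z: onz(ct,200+u/3.6,160+v/3.6,z)
print("lid edge",w2s(f(330,40,312)).round(1),w2s(f(511,20,312)).round(1))
print("mouth",[w2s(f(u,v,155)).round(0) for u,v in((345,107),(490,97),(513,255),(365,275))])
cv2.imwrite('pics/k7.png',np.hstack([cv2.resize(ct['image'][165:285,190:390,::-1],None,fx=2.2,fy=2.2,interpolation=2),cv2.resize(cs['image'][135:255,210:370,::-1],None,fx=2.2,fy=2.2,interpolation=2)]))
E
```

```text
time: 23.3
tool_pos: [427.5, 302.5, 31.2]
tcp_rot: [3.139, -0.0, 1.676]
contact_force: [0.2, 0.3, 0.2]
grip_width: 58.5
finger_force: 0.0
time: 24.05
tool_pos: [429.2, 303.6, 287.5]
tcp_rot: [3.126, -0.005, 1.676]
contact_force: [1.1, -0.3, -0.4]
grip_width: 40.2
finger_force: 0.0
t 24.05 p [429.2 303.6 287.5] rpy [ 3.126 -0.005  1.676] F [ 1.1 -0.3 -0.4] w 40.2 q [ 0.47  0.3   1.45 -0.    1.38  0.36]
[345 193  13   6  63] [350.84126984 195.61904762]
[312 173  14  14 111] [317.89189189 177.96396396]
[ 566.6456084  -153.70164555  191.        ] [array([  27.4, -104.1,  191. ])]
(array([ 534.79637653, -153.8823615 ,  209.04083923]), np.float64(54.24169012875114))
lid edge [ 85.8  65.8 312. ] [ 84.9 -69.5 312. ]
mouth [array([ 74.,  52., 155.]), array([ 68., -71., 155.]), array([-68., -70., 155.]), array([-70.,  54., 155.])]
```

View pics/k7.png

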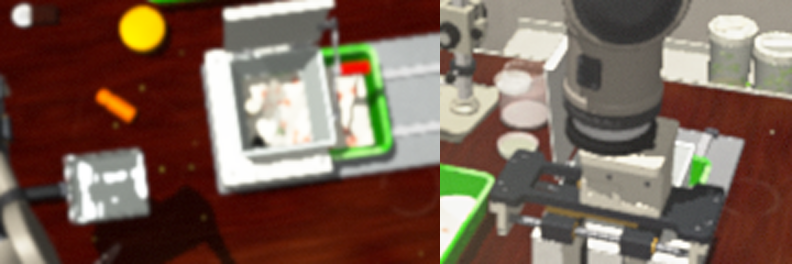

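The scoop lies flat again at its place. The knob is at station (27,-104,191), matching the description. I'll press it with a tool tilted along its tangent.

```bash
python3 -m inch '[0,0,0.07,0,0,0,1, 0,0,0.07,0,0,0,1, 0,0,0.07,0,0,0,1, 0,0,0.07,0,0,0,1, 0,0,0.07,0,0,0,1, 0,0,0.07,0,0,0,1, 0,0,0.07,0,0,0,1, 0,0,0.07,0,0,0,1, 0,0,0.07,0,0,0,1, 0,0,0.07,0,0,0,1]' && python3 -m inch '[0,0,0.07,0,0,0,1, 0,0,0.07,0,0,0,1, 0,0,0.07,0,0,0,1, 0,0,0.07,0,0,0,1, 0,0,0.07,0,0,0,1, 0,0,0,0,0,0,1]'; python3 - <<'E'
from h import *
st(); r=tool(PSI,0.57); K=np.array([27.4,-107,191]); z=R.from_euler('z',-PSI).apply(r.apply([0,0,1])); print(z)
A=s2w(K-z*60); print(A); plan(A,r)
E
```

```text
time: 24.98
tool_pos: [426.1, 302.0, 277.5]
tcp_rot: [3.141, 0.001, 0.621]
contact_force: [-0.9, -0.3, -0.0]
grip_width: 0.2
finger_force: 0.0
time: 25.48
tool_pos: [426.2, 302.0, 277.6]
tcp_rot: [3.141, 0.001, 0.098]
contact_force: [-0.4, 0.0, -0.1]
grip_width: 0.5
finger_force: 0.0
t 25.48 p [426.2 302.  277.6] rpy [3.141e+00 1.000e-03 9.800e-02] F [-0.4  0.  -0.1] w 0.5 q [ 0.47  0.31  1.46 -0.    1.37  1.94]
[ 5.39632049e-01 -1.09806974e-16 -8.41900975e-01]
[ 534.65922882 -159.51435092  241.51405851]
turn rows 6 per row [-0.0001  0.0634  0.0008]
shift mm [ 36.5 469.4  66.3] rows 13 per row [0.0035 0.0451 0.0064]
```

```bash
python3 -m inch '[0,0.0634,0,0,0,0,1, 0,0.0634,0,0,0,0,1, 0,0.0634,0,0,0,0,1, 0,0.0634,0,0,0,0,1, 0,0.0634,0,0,0,0,1, 0,0.0634,0.004,0,0,0,1, 0,0,0,0.0035,0.045,0,1, 0,0,0,0.0035,0.045,0,1, 0,0,0,0.0035,0.045,0,1, 0,0,0,0.0035,0.045,0,1]' && python3 -m inch '[0,0,0,0.0035,0.045,0,1, 0,0,0,0.0035,0.045,0,1, 0,0,0,0.0035,0.045,0,1, 0,0,0,0.0035,0.045,0,1, 0,0,0,0.0035,0.045,0,1, 0,0,0,0.0035,0.045,0.01,1, 0,0,0,0.0035,0.045,0.02,1, 0,0,0,0.0035,0.045,0.025,1, 0,0,0,0.0035,0.045,0.027,1, 0,0,0,0,0,0,1]'; python3 - <<'E'
from h import *
st(); r=tool(PSI,0.57); K=np.array([27.4,-107,191]); z=R.from_euler('z',-PSI).apply(r.apply([0,0,1]))
plan(s2w(K-z*22),r)
E
```

```text
time: 26.32
tool_pos: [449.1, 159.2, 283.8]
tcp_rot: [-3.141, -0.572, 0.101]
contact_force: [0.2, -0.4, 0.4]
grip_width: 0.4
finger_force: 0.0
time: 27.15
tool_pos: [537.8, -159.3, 237.0]
tcp_rot: [-3.137, -0.567, 0.091]
contact_force: [-0.4, -0.4, 0.3]
grip_width: 0.7
finger_force: 0.0
t 27.15 p [ 537.8 -159.3  237. ] rpy [-3.137 -0.567  0.091] F [-0.4 -0.4  0.3] w 0.7 q [-0.63  0.19  1.88  0.58  0.71  0.48]
turn rows 1 per row [-0.0036  0.002   0.0004]
shift mm [-0.2 -0.  32.6] rows 1 per row [-0.0002 -0.      0.0407]
```

```bash
python3 -m inch '[0,0,0,0,0,0.015,1, 0,0,0,0,0,0.015,1, 0,0,0,0,0,0.008,1, 0,0,0,0,0,0,1]' | grep -E 'pos|contact'; for i in 1 2 3; do python3 -m inch '[0,0,0,0,0,0.003,1, 0,0,0,0,0,0.003,1, 0,0,0,0,0,0,1]' | grep -E 'pos|contact'; done
```

```text
tool_pos: [552.8, -151.5, 214.6]
contact_force: [-0.1, -0.4, 0.1]
tool_pos: [556.0, -151.8, 212.8]
contact_force: [0.6, -0.1, 0.2]
tool_pos: [558.9, -151.8, 208.8]
contact_force: [0.3, 0.6, 0.8]
tool_pos: [561.3, -151.5, 204.3]
contact_force: [-0.5, 0.3, 0.3]
```

```bash
python3 - <<'E'
from h import *
st(); p=get_obs()['tool_pos']; print(w2s(p), "tip",w2s(p+R.from_euler('xyz',get_obs()['tcp_rot']).apply([0,0,11])))
d=crop('top',300,160,120,90,6,'pics/k8.png')
hsv=cv2.cvtColor(d["image"],cv2.COLOR_RGB2HSV)
m=cv2.inRange(hsv,(0,150,100),(8,255,255))|cv2.inRange(hsv,(172,150,100),(180,255,255))
n,l,s,ce=cv2.connectedComponentsWithStats(m)
for i in range(1,n):
    if s[i,4]>8 and 330<ce[i][0]<370 and 180<ce[i][1]<215: print(s[i],ce[i])
E
```

```text
t 28.23 p [ 561.3 -151.5  204.3] rpy [-3.138 -0.572  0.094] F [-0.5  0.3  0.3] w 0.3 q [-0.58  0.27  1.89  0.63  0.62  0.44]
[  22.30172156 -101.46057705  204.28088477] tip [  28.25819474 -101.3937541   195.03340068]
```

View pics/k8.png

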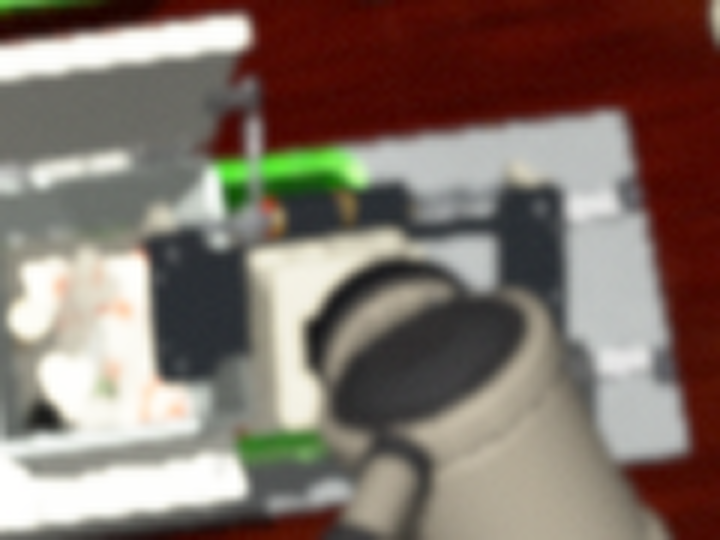

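Crop: the gripper hides the knob, the stay link is at (255,215), and the lid hasn't moved. I'll shift 5 mm outwards and keep pressing gently.

```bash
python3 -m inch '[0,0,0,0,0.007,0,1, 0,0,0,0,0,0,1]' | grep -E 'pos|contact'; for i in 1 2 3 4; do python3 -m inch '[0,0,0,0,0,0.003,1, 0,0,0,0,0,0.002,1, 0,0,0,0,0,0,1]' | grep -E 'pos|contact'; done
```

```text
tool_pos: [561.8, -157.9, 204.4]
contact_force: [-0.4, -0.8, 1.0]
tool_pos: [564.1, -157.1, 201.1]
contact_force: [-0.5, -1.9, 1.0]
tool_pos: [566.2, -156.7, 197.7]
contact_force: [-1.1, -0.2, 0.7]
tool_pos: [568.3, -156.4, 194.2]
contact_force: [-1.0, -0.0, 0.1]
tool_pos: [570.2, -156.1, 190.6]
contact_force: [-1.6, -1.0, 1.3]
```

```bash
python3 -m inch '[0,0,0,0,0,-0.03,1, 0,0,0,0,0,-0.045,1, 0,0,0,0,0,-0.045,1, 0,0,0,-0.04,0.02,0,1, 0,0,0,-0.04,0.02,0,1, 0,0,0,-0.04,0.02,0,1, 0,0,0,0,0,0,1]' | grep -E 'pos|contact'; python3 - <<'E'
from h import *
st(); d=capture('top'); s=capture('side'); old=cv2.imread('pics/top0.png')[:,:,::-1]; olds=cv2.imread('pics/side0.png')[:,:,::-1]
def red(im,box):
    hsv=cv2.cvtColor(np.ascontiguousarray(im),cv2.COLOR_RGB2HSV)
    m=cv2.inRange(hsv,(0,150,90),(9,255,255))|cv2.inRange(hsv,(171,150,90),(180,255,255))
    n,l,st_,ce=cv2.connectedComponentsWithStats(m)
    for i in range(1,n):
        if st_[i,4]>6 and box[0]<ce[i][0]<box[2] and box[1]<ce[i][1]<box[3]: print(st_[i],ce[i].round(1))
print("top");red(d['image'],(330,175,375,225));print("old");red(old,(330,175,375,225))
print("side");red(s['image'],(260,140,340,215));print("old");red(olds,(260,140,340,215))
for nm,im in(("old",old),("new",d['image'])): print(nm,[int(np.mean(im[r,300:330])) for r in range(160,200)])
E
```

```text
tool_pos: [439.1, -218.2, 216.6]
contact_force: [-0.4, 0.2, -0.5]
t 30.03 p [ 439.1 -218.2  216.6] rpy [-3.134 -0.569  0.088] F [-0.4  0.2 -0.5] w 0.5 q [-0.92  0.13  2.03  0.7   0.79  0.1 ]
top
[343 191  13   7  71] [349.  193.7]
old
[345 193  12   6  63] [350.5 195.5]
side
[260 165   3   6  14] [261.1 167.5]
old
[294 170  41  13 297] [313.4 176.5]
old [43, 24, 19, 26, 55, 106, 163, 212, 239, 239, 215, 178, 141, 112, 98, 96, 96, 96, 96, 96, 96, 96, 97, 98, 102, 116, 140, 161, 161, 146, 130, 118, 108, 104, 105, 107, 110, 114, 115, 110]
new [46, 26, 19, 17, 19, 23, 27, 29, 29, 30, 43, 79, 132, 185, 227, 247, 245, 222, 185, 148, 116, 100, 97, 98, 102, 117, 143, 162, 158, 137, 118, 110, 107, 106, 105, 106, 107, 110, 116, 125]
```

The stay is broken: the lid edge moved about 7 rows towards the hopper. Next I'll estimate lid angle and knob position.

```bash
python3 - <<'E'
from h import *
from scipy.optimize import brentq
d=capture('top')
edge=lambda a:s2w([72-152*np.cos(a),0,160+152*np.sin(a)])
for a in np.radians([95,90,85,80,75,70,60]): print(round(np.degrees(a)),proj(d,edge(a)).round(1),"edge",w2s(edge(a)).round(0))
for t in np.radians([38,30,20,10,0,-10]): print("knob",round(np.degrees(t)),proj(d,s2w([-24.3+66*np.cos(t),-106,150+66*np.sin(t)])).round(1))
E
```

```text
95 [316.2 168.5] edge [ 85.  -0. 311.]
90 [316.9 173.2] edge [ 72.  -0. 312.]
85 [317.6 178. ] edge [ 59.   0. 311.]
80 [318.2 182.9] edge [ 46.  -0. 310.]
75 [318.8 187.9] edge [ 33.   0. 307.]
70 [319.3 192.9] edge [ 20.  -0. 303.]
60 [320.2 202.6] edge [ -4.  -0. 292.]
knob 38 [351.4 195.5]
knob 30 [350.8 194.4]
knob 20 [349.9 193.7]
knob 10 [349.2 193.6]
knob 0 [348.6 194.2]
knob -10 [348.  195.4]
```

The lid is at about 87° and the knob at about 9° elevation, well past dead centre. Next I'll go round behind the lid.

```bash
python3 -m inch '[0,-0.0634,0,0,0,-0.01,1, 0,-0.0634,0,0,0,-0.02,1, 0,-0.0634,0,0,0,-0.02,1, 0,-0.0634,0,0,0,-0.03,1, 0,-0.0634,0,0,0,-0.03,1, 0,-0.062,0,0,0,-0.03,1, 0,0,0,0,0,-0.03,1, 0,0,0,0,0,-0.03,1, 0,0,0,0,0,-0.01,1, 0,0,0,0,0,0,1]'; python3 - <<'E'
from h import *
st(); r=tool(PSI); c=plan(s2w([102,0,385]),r); plan(s2w([102,0,302]),r,c)
E
```

```text
time: 31.02
tool_pos: [412.6, -219.8, 383.6]
tcp_rot: [-3.141, -0.01, 0.098]
contact_force: [0.3, 1.0, -0.5]
grip_width: 0.4
finger_force: 0.0
t 31.02 p [ 412.6 -219.8  383.6] rpy [-3.141 -0.01   0.098] F [ 0.3  1.  -0.5] w 0.4 q [-0.66  0.15  1.38  0.01  1.6   0.81]
turn rows 1 per row [-0.0002 -0.007   0.0056]
shift mm [ 233.9 -156.1   -1.4] rows 8 per row [ 0.0366 -0.0244 -0.0002]
turn rows 1 per row [0. 0. 0.]
shift mm [ 0. -0. 83.] rows 3 per row [ 0.     -0.      0.0346]
```

```bash
python3 -m inch '[0,-0.007,0.0056,0.0366,-0.0244,0,1, 0,0,0,0.0366,-0.0244,0,1, 0,0,0,0.0366,-0.0244,0,1, 0,0,0,0.0366,-0.0244,0,1, 0,0,0,0.0366,-0.0244,0,1, 0,0,0,0.0366,-0.0244,0,1, 0,0,0,0.0366,-0.0244,0,1, 0,0,0,0.0366,-0.0244,0,1, 0,0,0,0,0,0,1]' | grep -E 'pos|rot'; python3 - <<'E'
from h import *
st(); r=tool(PSI); c=plan(s2w([102,0,302]),r); print(w2s(get_obs()['tool_pos']))
E
```

```text
tool_pos: [633.8, -39.1, 376.9]
tcp_rot: [-3.135, 0.008, 0.093]
t 31.77 p [633.8 -39.1 376.9] rpy [-3.135  0.008  0.093] F [ 0.1 -0.5 -0.6] w 0.7 q [-0.18  0.52  0.87  0.    1.76  1.29]
turn rows 1 per row [-0.0046  0.0052  0.002 ]
shift mm [-2.6  4.  74.9] rows 2 per row [-0.0016  0.0025  0.0468]
[104.55910135   3.98269311 376.93032084]
```

```bash
python3 -m inch '[-0.0046,0.0052,0.002,-0.001,0.0025,0.03,1, 0,0,0,-0.002,0.0025,0.035,1, 0,0,0,0,0,0.027,1, 0,0,0,0,0,0,1]' | grep -E 'pos|rot|contact'; python3 - <<'E'
from h import *
p=w2s(get_obs()['tool_pos']);print(p.round(1))
a=np.radians([88,80,72,64,56,48,40,32,24,16,8,3,0]);r=135
X=72-r*np.cos(a)+3*np.sin(a)+9.5;Z=160+r*np.sin(a)+3*np.cos(a)+11
q=p
for x,z,b in zip(X,Z,a):
    print(round(np.degrees(b)),"TCP",round(x,1),round(z,1),"tx,tz",round((x-q[0])/800,4),round((q[2]-z)/800,4)); q=[x,0,z]
E
```

```text
tool_pos: [626.3, -47.5, 301.2]
tcp_rot: [3.142, 0.007, 0.085]
contact_force: [-0.3, 0.6, -0.6]
[ 96.4  -3.6 301.2]
88 TCP 79.8 306.0 tx,tz -0.0207 -0.006
80 TCP 61.0 304.5 tx,tz -0.0235 0.0019
72 TCP 42.6 300.3 tx,tz -0.023 0.0052
64 TCP 25.0 293.7 tx,tz -0.022 0.0083
56 TCP 8.5 284.6 tx,tz -0.0207 0.0113
48 TCP -6.6 273.3 tx,tz -0.0189 0.0141
40 TCP -20.0 260.1 tx,tz -0.0167 0.0166
32 TCP -31.4 245.1 tx,tz -0.0143 0.0187
24 TCP -40.6 228.7 tx,tz -0.0115 0.0205
16 TCP -47.4 211.1 tx,tz -0.0085 0.0219
8 TCP -51.8 192.8 tx,tz -0.0054 0.0229
3 TCP -53.2 181.1 tx,tz -0.0017 0.0146
0 TCP -53.5 174.0 tx,tz -0.0004 0.0088
```

```bash
python3 -m inch '[0,0,0,-0.007,0,-0.002,1, 0,0,0,-0.007,0,-0.002,1, 0,0,0,-0.007,0,-0.002,1, 0,0,0,-0.008,0,0.0006,1, 0,0,0,-0.008,0,0.0006,1, 0,0,0,-0.0075,0,0.0006,1, 0,0,0,-0.008,0,0.0017,1, 0,0,0,-0.008,0,0.0017,1, 0,0,0,-0.007,0,0.0017,1, 0,0,0,0,0,0,1]' | grep -E 'pos|rot|contact';  python3 -m inch '[0,0,0,-0.0073,0,0.0028,1, 0,0,0,-0.0073,0,0.0028,1, 0,0,0,-0.0073,0,0.0028,1, 0,0,0,-0.007,0,0.0038,1, 0,0,0,-0.007,0,0.0038,1, 0,0,0,-0.007,0,0.0038,1, 0,0,0,0,0,0,1]' | grep -E 'pos|rot|contact'; python3 - <<'E'
from h import *
p=w2s(get_obs()['tool_pos']);print(p.round(1))
n=capture('top')['image'];print([int(np.mean(n[r,300:312])) for r in range(165,215)])
E
```

```text
tool_pos: [573.7, -52.9, 306.8]
tcp_rot: [3.139, -0.003, 0.085]
contact_force: [1.1, -0.1, 1.0]
tool_pos: [539.4, -55.7, 290.3]
tcp_rot: [3.139, -0.002, 0.085]
contact_force: [0.4, -0.2, -0.6]
[  9.1  -4.  290.3]
[132, 129, 126, 125, 124, 123, 120, 113, 99, 84, 74, 67, 63, 73, 99, 124, 139, 151, 167, 184, 193, 198, 200, 203, 205, 207, 207, 208, 206, 204, 198, 186, 168, 151, 132, 99, 70, 64, 73, 88, 105, 120, 131, 139, 155, 180, 195, 199, 198, 196]
```

```bash
python3 -m inch '[0,0,0,-0.0065,0,0.007,1, 0,0,0,-0.0065,0,0.007,1, 0,0,0,-0.0065,0,0.007,1, 0,0,0,-0.0056,0,0.0055,1, 0,0,0,-0.0056,0,0.0055,1, 0,0,0,-0.0055,0,0.0056,1, 0,0,0,-0.0048,0,0.0062,1, 0,0,0,-0.0048,0,0.0062,1, 0,0,0,-0.0047,0,0.0063,1, 0,0,0,0,0,0,1]' | grep -E 'pos|rot|contact'; python3 - <<'E'
from h import *
p=w2s(get_obs()['tool_pos']);print(p.round(1))
n=capture('top')['image'];print([int(np.mean(n[r,300:312])) for r in range(165,235)])
E
```

```text
tool_pos: [499.5, -59.2, 244.7]
tcp_rot: [3.139, -0.002, 0.085]
contact_force: [-0.5, -0.4, -0.2]
[-30.9  -3.9 244.7]
[47, 56, 65, 72, 77, 81, 86, 92, 98, 105, 113, 119, 124, 127, 128, 128, 127, 128, 127, 126, 126, 129, 133, 135, 136, 137, 137, 138, 140, 144, 148, 138, 115, 92, 79, 73, 81, 106, 130, 145, 156, 171, 183, 189, 192, 195, 196, 197, 198, 198, 196, 190, 177, 158, 135, 107, 82, 80, 90, 101, 111, 118, 122, 122, 113, 101, 108, 136, 165, 183]
```

```bash
python3 -m inch '[0,0,0,-0.0038,0,0.0068,1, 0,0,0,-0.0038,0,0.0068,1, 0,0,0,-0.0038,0,0.0068,1, 0,0,0,-0.0028,0,0.0073,1, 0,0,0,-0.0028,0,0.0073,1, 0,0,0,-0.0028,0,0.0073,1, 0,0,0,-0.0018,0,0.0076,1, 0,0,0,-0.0018,0,0.0076,1, 0,0,0,-0.0018,0,0.0076,1, 0,0,0,0,0,0,1]' | grep -E 'pos|rot|contact'; for i in 1 2 3; do python3 -m inch '[0,0,0,-0.0005,0,0.004,1, 0,0,0,0,0,0.003,1, 0,0,0,0,0,0,1]' | grep -E 'pos|contact'; done
```

```text
tool_pos: [480.0, -61.0, 192.3]
tcp_rot: [3.139, -0.002, 0.085]
contact_force: [0.3, 0.3, -0.3]
tool_pos: [480.4, -61.2, 187.7]
contact_force: [-1.3, 0.2, -0.1]
tool_pos: [479.9, -61.3, 182.0]
contact_force: [-0.4, -0.4, -0.1]
tool_pos: [479.4, -61.3, 176.3]
contact_force: [-0.0, 1.2, -0.1]
```

```bash
for i in 1 2 3; do python3 -m inch '[0,0,0,0,0,0.002,1, 0,0,0,0,0,0,1]' | grep -E 'pos|contact'; done; python3 -c "
from h import *
n=capture('top')['image'];print([int(np.mean(n[r,296:306])) for r in range(195,245)])"
```

```text
tool_pos: [479.7, -61.3, 175.0]
contact_force: [-0.3, -0.3, 0.1]
tool_pos: [479.9, -61.4, 174.2]
contact_force: [-1.4, 0.3, 3.1]
tool_pos: [480.0, -61.4, 174.0]
contact_force: [-4.7, 1.3, 14.4]
[184, 183, 180, 177, 180, 181, 180, 176, 174, 173, 173, 175, 180, 185, 187, 185, 176, 158, 136, 118, 113, 119, 125, 129, 133, 136, 138, 140, 142, 145, 147, 144, 131, 107, 80, 73, 85, 103, 117, 129, 137, 144, 150, 157, 165, 172, 176, 176, 177, 181]
```

The lid is shut: TCP z 174 with 14 N, as predicted. I'll retreat and check.

```bash
python3 -m inch '[0,0,0,0,0,-0.005,1, 0,0,0,0,0,-0.03,1, 0,0,0,0,0,-0.045,1, 0,0,0,0,0,-0.045,1, 0,0,0,0,0,-0.045,1, 0,0,0,0,-0.045,0,1, 0,0,0,0,-0.045,0,1, 0,0,0,0,-0.045,0,1, 0,0,0,0,-0.045,0,1, 0,0,0,0,0,0,1]' | grep -E 'pos|contact'; python3 -m inch '[0,0,0,-0.01,-0.045,0,1, 0,0,0,-0.01,-0.045,0,1, 0,0,0,-0.01,-0.045,0,1, 0,0,0,-0.01,-0.045,0,1, 0,0,0,-0.01,-0.045,0,1, 0,0,0,-0.01,-0.045,0,1, 0,0,0,0,0,0,1]' | grep -E 'pos|contact'; python3 - <<'E'
from h import *
d=capture('top'); n=d['image']; o=cv2.imread('pics/top0.png')[:,:,::-1]
h=lambda im:cv2.cvtColor(np.ascontiguousarray(im),cv2.COLOR_RGB2HSV)
for nm,lo,hi in(("tub",(22,150,120),(32,255,255)),("orange",(8,180,150),(18,255,255)),("green",(45,120,80),(75,255,255))):
  for im in(o,n):
    k,l,s,ce=cv2.connectedComponentsWithStats(cv2.inRange(h(im),lo,hi))
    print(nm,[(s[i][:4].tolist(),ce[i].round(1).tolist()) for i in range(1,k) if s[i,4]>40 and 200<ce[i][0]<420 and ce[i][1]<260])
for c in(300,315,328): 
    print(c,n[195:250,c].mean(1).astype(int).tolist())
print([proj(d,s2w(q)).round(1).tolist() for q in([-80,66,163],[-80,-66,163],[72,66,163],[72,-66,163])])
df=cv2.absdiff(cv2.GaussianBlur(n,(3,3),0),cv2.GaussianBlur(np.ascontiguousarray(o),(3,3),0)).max(2)>60
k,l,s,ce=cv2.connectedComponentsWithStats(df.astype(np.uint8)); print([s[i].tolist() for i in range(1,k) if s[i,4]>15])
E
```

```text
tool_pos: [466.0, 87.6, 307.8]
contact_force: [-0.4, 0.3, 0.3]
tool_pos: [398.7, 298.3, 306.5]
contact_force: [-0.5, -0.1, -0.1]
tub [([245, 169, 19, 18], [254.0, 177.6])]
tub [([245, 169, 19, 18], [254.0, 177.6])]
orange [([234, 205, 18, 15], [242.5, 212.1])]
orange [([234, 205, 18, 15], [242.3, 212.3])]
green [([251, 114, 73, 52], [287.0, 134.3]), ([340, 180, 65, 56], [380.9, 201.2])]
green [([251, 114, 73, 52], [287.6, 135.1]), ([337, 185, 31, 51], [356.3, 207.7])]
300 [226, 226, 228, 234, 245, 250, 251, 251, 251, 251, 251, 252, 252, 251, 251, 251, 251, 252, 252, 252, 252, 252, 251, 251, 251, 252, 252, 252, 252, 252, 252, 252, 252, 252, 252, 252, 252, 252, 252, 252, 252, 252, 252, 252, 251, 251, 252, 253, 253, 253, 253, 251, 233, 167, 104]
315 [251, 250, 250, 250, 250, 250, 250, 250, 250, 251, 251, 251, 251, 250, 250, 250, 251, 251, 251, 251, 251, 251, 250, 251, 250, 251, 251, 251, 251, 251, 251, 251, 251, 251, 251, 251, 251, 251, 251, 251, 250, 245, 221, 163, 134, 128, 136, 178, 231, 243, 223, 155, 99, 74, 51]
328 [236, 247, 249, 249, 249, 249, 249, 249, 249, 249, 249, 249, 250, 
[... 429 characters left out ...]
230, 41, 9, 140], [307, 236, 34, 7, 117], [147, 239, 5, 8, 27], [226, 240, 18, 15, 114], [345, 241, 6, 4, 18], [238, 256, 8, 6, 36], [222, 261, 34, 7, 104], [129, 275, 6, 5, 21], [138, 277, 8, 6, 32], [240, 276, 5, 5, 17], [39, 294, 63, 69, 1676], [105, 301, 9, 6, 24], [299, 301, 10, 6, 49], [267, 306, 7, 6, 32], [83, 308, 17, 25, 265], [219, 314, 7, 5, 29], [81, 316, 29, 23, 153], [261, 323, 36, 13, 219], [157, 324, 5, 5, 18], [289, 336, 65, 35, 1092], [110, 338, 28, 21, 275], [252, 338, 41, 54, 1270], [70, 349, 11, 23, 143], [172, 362, 19, 17, 144], [82, 367, 13, 13, 92], [300, 369, 45, 37, 401], [89, 385, 4, 9, 27], [352, 385, 3, 11, 16], [253, 387, 30, 33, 726], [196, 393, 57, 27, 1030]]
```

```bash
python3 -c "
from plant import *
print(get_obs()['time']); print(close_job())"
```

```text
38.05
the job is handed in; nothing more can be done
None
```

The job is handed in at 38 s of the 72 s allowed: tray home, vials tipped into it, scoop back down flat, stay broken and lid lowered shut, with no bystander movement found; the vials were last seen in the tray before the lid was closed, though I could clearly make out only one or two of them.

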